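Slide the steel pot to the middle of the warming plate

TASK

Three positions are marked on the warming plate; slide the steel pot with the black knob sideways from its grey ring to the middle of the empty green ring, keeping its base down on the plate all the way: do not lift or tip it. Leave the blue pot and the amber bottle where they stand, and let go of the pot when it is centred.

Things in the scene. Friction and masses are not known exactly. Their poses are not given: they have to be found in the camera images.
- steel_pot: lidded pot, bare steel with a black knob, about 0.5 kg, loose on one of the two grey rings, any yaw. Round, 110 mm across; fixed lid top 63 mm above the underside, on it an upright round knob 28 mm across, 38 mm tall, on the axis. Small loop handles on its own +y and -y sides reach 73 mm from the axis, 42 mm up. It slides on the plate with a few newtons of friction. Origin: centre of the underside, z up.
- blue_pot: lidded pot, blue all over with a blue knob, about 0.5 kg, loose on the other grey ring. Round, 110 mm across; fixed lid top 63 mm above the underside, on it an upright round knob 28 mm across, 38 mm tall, on the axis. Small loop handles as on the steel pot, 73 mm from the axis. Origin: centre of the underside, z up.
- green_ring (a point): centre of the green ring (122 mm inside, 136 mm outside, flat) in the middle of the fixed warming plate's flat white top. The point lies on that top, 40 mm above the bench; z up. The plate, slightly yawed, is 220 mm along this frame's x, 520 mm along y, centred here; grey rings 180 mm away along +y and -y.
- bottle: amber glass bottle with white cap and paper label, 64 mm in diameter, 140 mm tall, standing loose on the bench (z = 0) beyond one of the plate's short ends; at the other end a small fixed blue rack of vials, under 50 mm tall. Origin at the centre of the underside.
Mind the look-alikes: they are no part of the job. There is more than one size of the steel_pot; the job needs the largest.

How it is judged:
At the end, for the whole second after the job is handed in: The steel pot stands upright and at rest on the plate, released, its centre within 15 mm of the centre of the green ring; the blue pot is within 15 mm and the bottle within 20 mm of where they started (horizontal distance between steel_pot and green_ring below 0.015 m and z of steel_pot in the frame of green_ring between -0.004 and 0.004 m and angle between steel_pot's own z axis and vertical below 0.08 rad and linear speed of steel_pot below 0.02 m/s and distance of blue_pot from where it was at the start of the episode below 0.015 m and distance of bottle from where it was at the start of the episode below 0.02 m); the robot touches nothing.
It fails at once if the steel pot's base is lifted more than 8 mm off the plate (z of steel_pot in the frame of green_ring above 0.008 m).
It fails at once if the steel pot slides off the plate (z of steel_pot in the frame of green_ring below -0.008 m).
It fails at once if the steel pot is tipped by more than 10 degrees (angle between steel_pot's own z axis and vertical above 0.175 rad).
It fails at once if the blue pot is moved by more than 15 mm (distance of blue_pot from where it was at the start of the episode above 0.015 m).
It fails at once if the bottle is moved by more than 20 mm (distance of bottle from where it was at the start of the episode above 0.02 m).
It also fails if it takes over 32 s, if anything falls off the work surface, if the arm or the gripper's body presses on something with over 40 N, if the wrist force passes 120 N, or if a joint passes its speed limit or range.

ROBOT

A 6-joint arm with a two-finger parallel gripper is mounted at the origin on the work surface. World frame = base frame: x ahead of the robot, y to its left, z up, the work surface at z = 0. Lengths are in m, angles in rad, forces in N, time in s.
With the tool pointing down it reaches from about 0.325 to 0.9 m from the base axis. Payload 6.1 kg.
Tool frame: the origin (TCP) lies midway between the tips of the shut fingers; the grasp point (between the pads) lies 19 mm behind it; x points along the fingers, y is the direction in which the jaws open and shut, and the axes are right-handed (so a half turn about x gives the same grasp; the last joint's range is limited). The gripper opens to 85 mm and grips with 20 to 120 N. Pads are 22 mm wide; open, the fingers measure 114 mm over their backs; the gripper's body (76 mm by 85 mm) begins 54 mm behind the grasp point. The pads swing forward as they close: fully open they stand 13 mm farther back than shut.
Start: joints at [1.135, 0.22, 1.526, -0, 1.395, -0.126], TCP at [0.191, 0.595, 0.231] pointing down, gripper open.
Joint ranges: [-2.98, 2.98], [-0.91, 2.08], [0.09, 2.57], [-1.24, 4.39], [0.2, 2.65], [-2.68, 2.68]. Speed limits (rad/s): [2.57, 2.57, 3.01, 3.14, 3.14, 3.14].

INTERFACE

Orientations are given as [roll, pitch, yaw] about the fixed x, y, z axes, in that order (R = Rz(yaw) Ry(pitch) Rx(roll)).
In Python, from plant import movep, move_l, set_joints, gripper_to, hold, inverse_kinematics, observe, get_image, get_calibration, Unreachable, job_done gives the robot as it stands. Calls block until the motion is done:
- movep(position, orientation): joint-space move of the TCP to a pose.
- move_l(position, feed=0.15, rotation=None, max_force=None): straight line of the TCP; rotation=None keeps the orientation; feed is the mean speed in m/s. With max_force (N) it stops when the force on the tool has changed by that much, and returns True; else False.
- set_joints(angles): joint-space move.
- gripper_to(opening, f_grip=None): finger opening in m; f_grip is the grip in N (None keeps the last); returns when the fingers have stopped.
- hold(seconds).
- inverse_kinematics(position, orientation): joint angles nearest the present ones, or None.
- observe(): the state.
- get_image(name): name is "scene" or "top" or "wrist"; returns (picture, depth): 480x640x3 uint8, red, green, blue; 480x640 float32, m along the optical axis (not along the pixel's ray), 0 where there is no reading.
- get_calibration(name): a dict with "intrinsics" (3x3 intrinsics, pixels), "world_from_camera" (4x4, takes a point from camera to world coordinates). Camera axes: x right, y down, z forward; pixel columns grow to the right and rows downward; lengths in m; the calibration is good to about 2 mm. A picture is of the moment at which its call begins: read the wrist's pose just before it. get_calibration takes no time and is no camera call; for the wrist camera it gives the pose at the moment of the call.
A pose or a line that the arm cannot do raises Unreachable and nothing moves.
- job_done(): hands the job in, once; it reports no verdict.
The state is a dict: "time_s": time; "q": joint angles; "joint_velocities": joint speeds; "joint_torque": joint torques, N m; "eef_pos": TCP position; "tcp_rot": TCP orientation; "ft_force": force on the tool from outside, world axes, zero at the start; "torque": the same for the moment, N m; "opening": finger opening in m.
Only numpy, scipy, OpenCV 4.12 (cv2) and the standard library are available. Lean on these libraries where they do the work, as an engineer would, in place of code of your own. Each camera call takes 0.05 s, during which the arm holds its last target. There are 200 camera calls.

## Working session

There is one attempt and no reset: what is moved stays moved. The work goes in short steps, each a Python script; the robot and the scene stay as the last script left them, time stands still between calls to the robot, and variables do not carry over. Pictures are saved under pics/ and viewed, about 8 in all and at most 12, crops included, and the job is handed in when it is done.

```bash
mkdir -p pics; cat > h.py <<'E'
import numpy as np,cv2
from plant import *
def snap(name,fn):
    c=get_calibration(name);p,d=get_image(name)
    cv2.imwrite(f'pics/{fn}.png',p[:,:,::-1]);np.savez(f'pics/{fn}.npz',p=p,d=d,K=c['intrinsics'],T=c['world_from_camera'])
def load(fn): return np.load(f'pics/{fn}.npz')
def world(f):
    d=f['d'];K=f['K'];v,u=np.mgrid[:480,:640]
    P=np.stack([(u-K[0,2])/K[0,0]*d,(v-K[1,2])/K[1,1]*d,d],-1)
    return P@f['T'][:3,:3].T+f['T'][:3,3]
E
python3 - <<'E'
from h import *
snap('top','t1');snap('scene','s1');o=observe();print(o['time_s'],o['tcp_rot'],o['eef_pos'])
a=cv2.imread('pics/t1.png');W=world(load('t1'));print(W[240,320],W[0,0],W[479,639])
E
```

```text
0.1 [-1.69272134  1.56900201 -2.00256274] [0.19032784 0.59472359 0.23030053]
[0.53408571 0.04985568 0.04599829] [ 1.6450475   1.43418071 -0.73435119] [-0.03500425 -0.74174128 -0.0015055 ]
```

View pics/t1.png

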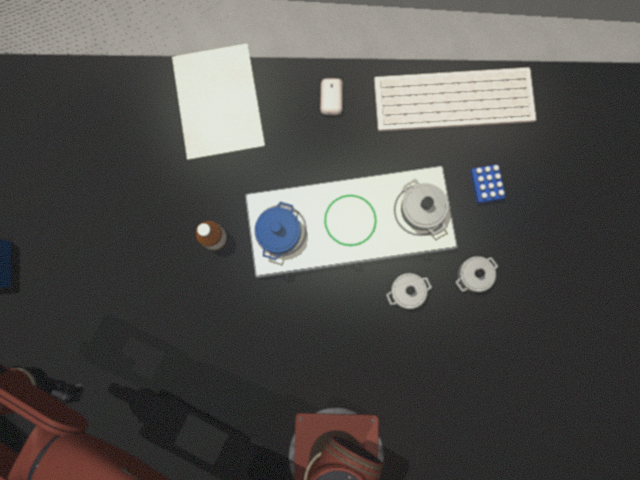

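View pics/s1.png

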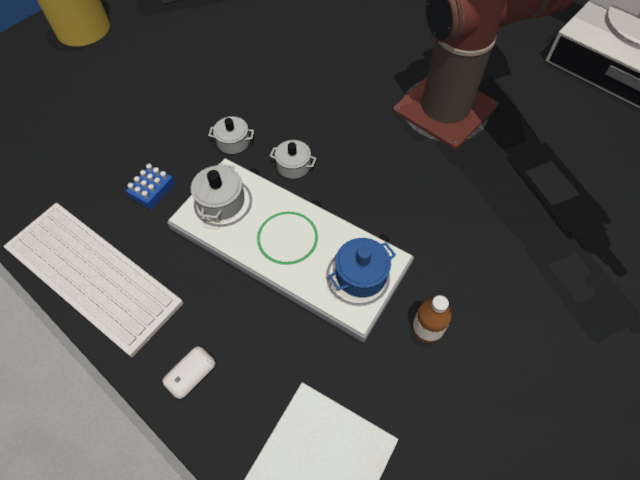

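The things that could be taken for the steel pot are the pot on the plate at (425,205) and the smaller off-plate pots at (410,290) and (478,273) in the top view. The blue pot at (278,230) is not one of them. I pick the one on the plate; next I measure and make a crop to check it.

```bash
python3 - <<'E'
from h import *
f=load('t1');W=world(f);p=f['p'].astype(int)
r,g,b=p[...,0],p[...,1],p[...,2]
v,u=np.mgrid[:480,:640]
m=(g-r>40)&(g-b>25)&(abs(u-350)<35)&(abs(v-220)<35)
pts=np.argwhere(m)[:,::-1].astype(np.float32)
e=cv2.fitEllipse(cv2.convexHull(pts));print('ring px',e)
def onz(uv,z):
    K,T=f['K'],f['T'];d=T[:3,:3]@np.array([(uv[0]-K[0,2])/K[0,0],(uv[1]-K[1,2])/K[1,1],1]);o=T[:3,3];return o+d*(z-o[2])/d[2]
G=onz(e[0],.04);print('G',G)
X=W[m];print('ring med',np.median(X,0),(X[:,:2].max(0)-X[:,:2].min(0)), 'plate z',np.median(W[205:235,335:365,2]))
def reg(c,R,z0,z1):
    k=(np.hypot(u-c[0],v-c[1])<R)&(W[...,2]>z0)&(W[...,2]<z1);q=W[k];h=cv2.minEnclosingCircle(q[:,:2].astype(np.float32));print(c,z0,k.sum(),'mean',q.mean(0),'circ',h)
for c in((425,205),(278,230)):
    reg(c,40,.125,.16);reg(c,40,.093,.115)
reg((209,231),20,.12,.16)
a=cv2.imread('pics/t1.png')[150:310,370:530];cv2.imwrite('pics/c1.png',cv2.resize(a,None,fx=3.7,fy=3.7,interpolation=cv2.INTER_CUBIC))
E
```

```text
ring px ((349.91558837890625, 220.0167694091797), (51.63125991821289, 52.45623016357422), 101.34188842773438)
G [ 0.58810671 -0.02545537  0.04      ]
ring med [ 0.58538989 -0.02228736  0.04003599] [0.33930912 0.13376593] plate z 0.04038311734691857
(425, 205) 0.125 117 mean [ 0.61798758 -0.20641044  0.13913506] circ ((0.6183051466941833, -0.20645597577095032), 0.0143309086561203)
(425, 205) 0.093 1505 mean [ 0.61721162 -0.20627574  0.10183336] circ ((0.6188694834709167, -0.2078271210193634), 0.057582393288612366)
(278, 230) 0.125 112 mean [0.55077071 0.15505191 0.13902989] circ ((0.5511889457702637, 0.15526984632015228), 0.014155368320643902)
(278, 230) 0.093 1519 mean [0.55049105 0.15535915 0.10148485] circ ((0.5457877516746521, 0.15692849457263947), 0.06297042220830917)
(209, 231) 0.12 130 mean [0.54060279 0.32678251 0.13836655] circ ((0.5409675240516663, 0.3273835778236389), 0.015505068935453892)
```

View pics/c1.png

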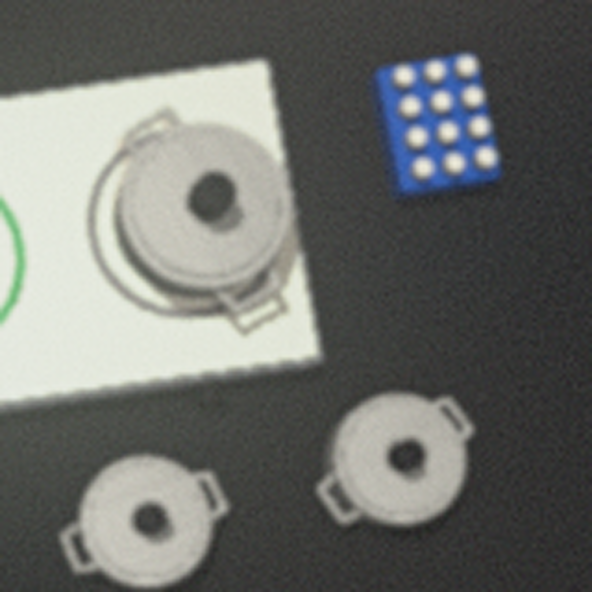

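The crop confirms the choice. The plate pot is clearly the largest, at 110 mm across, with its black knob at crop (212,195). The two off-plate pots are smaller. Knob top is at z = 0.139 (expected 0.141), and it is 183 mm from the green ring centre (expected about 180). I'll go above it and take one wrist look.

```bash
cat >> h.py <<'E'
from scipy.spatial.transform import Rotation as Ro
S=np.array([.6182,-.2064]);G=np.array([.5881,-.0255])
def rot(s=1):
    d=s*(G-S)/np.linalg.norm(G-S);y=np.array([*d,0]);x=np.array([0,0,-1.]);
    M=np.stack([x,y,np.cross(x,y)],1)
    return Ro.from_matrix(M@Ro.from_euler('y',1e-4).as_matrix()).as_euler('xyz')
E
python3 - <<'E'
from h import *
best=min(((inverse_kinematics([*S,.26],rot(s)),s) for s in(1,-1)),key=lambda t:9 if t[0] is None else abs(t[0][5]))
print(best); s=best[1]
o=observe();move_l([*o['eef_pos'][:2],.32],feed=.2)
movep([*S,.27],rot(s));o=observe();print(o['time_s'],o['eef_pos'],o['opening'])
snap('wrist','w1')
E
```

```text
(array([-4.43158725e-01,  2.67350804e-01,  1.41710185e+00,  5.74973634e-05,
        1.45705792e+00,  9.62751339e-01]), -1)
3.875 [ 0.61850873 -0.20549256  0.27009611] 0.08549312389881654
```

View pics/w1.png

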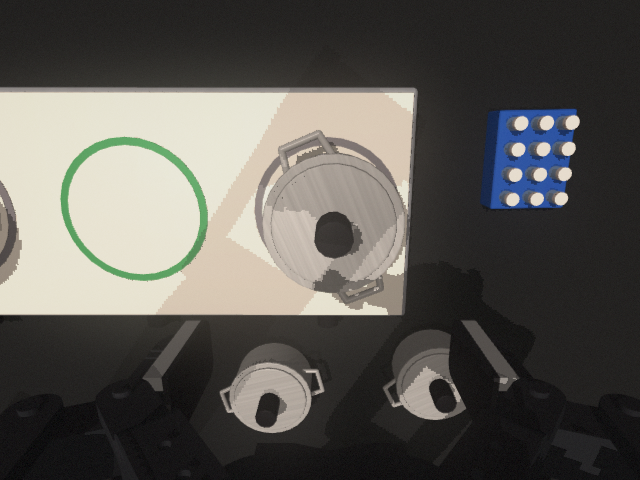

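The wrist view shows the knob at (333,234), central between the fingers along the jaw axis, and the green ring centred near (135,208). I'll measure both from the depth image, then descend and grip.

```bash
python3 - <<'E'
from h import *
f=load('w1');W=world(f);p=f['p'].astype(int);v,u=np.mgrid[:480,:640]
k=(np.hypot(u-333,v-234)<50)&(W[...,2]>.13)&(W[...,2]<.15);q=W[k].astype(np.float32)
c,r=cv2.minEnclosingCircle(q[:,:2]);print('knob',c,r,np.median(q[:,2]))
r_,g,b=p[...,0],p[...,1],p[...,2]
m=(g-r_>40)&(g-b>25)&(abs(W[...,2]-.04)<.008)&(u<220)
print('ring',cv2.minEnclosingCircle(W[m][:,:2].astype(np.float32)),np.median(W[m][:,2]))
c=np.array(c)
if np.linalg.norm(c-S)>.006: raise SystemExit('disagree')
t=(c+S)/2
print(move_l([*t,.16],feed=.15),move_l([*t,.112],feed=.06,max_force=6));o=observe();print(o['eef_pos'],o['ft_force'])
if o['eef_pos'][2]<.116:
    gripper_to(.024,25);o=observe();print(o['time_s'],o['opening'],o['ft_force'],o['eef_pos'])
E
```

```text
Traceback (most recent call last):
cv2.error: OpenCV(4.12.0) /io/opencv/modules/imgproc/src/shapedescr.cpp:201: error: (-215:Assertion failed) count >= 0 && (depth == CV_32F || depth == CV_32S) in function 'minEnclosingCircle'
```

```bash
python3 - <<'E'
from h import *
f=load('w1');W=world(f);d=f['d']
for u,v in((333,234),(333,222),(335,240),(290,210),(135,208),(540,50)):print(u,v,d[v,u],W[v,u])
p=f['p'].astype(int);v,u=np.mgrid[:480,:640]
g=p[...,1];m=(g-p[...,0]>40)&(g-p[...,2]>25)&(u<220)
print(cv2.minEnclosingCircle(W[m][:,:2].astype(np.float32)),np.percentile(W[m][:,2],[5,50,95]))
k=(np.hypot(u-333,v-234)<45)&(W[...,2]>.115);q=W[k];print(k.sum(),np.percentile(q[:,2],[5,50,95]) if k.sum() else '')
print(f['T'])
E
```

```text
333 234 0.28045973 [ 0.6227595  -0.20730677  0.14024511]
333 222 0.27813068 [ 0.63111647 -0.20588981  0.14014666]
335 240 0.28035393 [ 0.61908433 -0.20932794  0.14153668]
290 210 0.3142402 [ 0.62673786 -0.17299216  0.10212922]
135 208 0.37525687 [ 0.59239659 -0.02678143  0.04134452]
540 50 0.37612402 [ 0.79329587 -0.37449324 -0.00151654]
((0.6204125881195068, -0.08109976351261139), 0.13293127715587616) [0.03908059 0.04034298 0.04160577]
1404 [0.12280724 0.14038178 0.14182899]
[[ 1.65406445e-01 -9.45058274e-01 -2.81967316e-01  6.90141689e-01]
 [-9.86225485e-01 -1.58503108e-01 -4.72869615e-02 -1.94157250e-01]
 [-3.76177068e-06  2.85904922e-01 -9.58257990e-01  4.12445667e-01]
 [ 0.00000000e+00  0.00000000e+00  0.00000000e+00  1.00000000e+00]]
```

Depth is fine; the error was a non-contiguous array.

```bash
python3 - <<'E'
from h import *
f=load('w1');W=world(f);p=f['p'].astype(int);v,u=np.mgrid[:480,:640]
mec=lambda q:cv2.minEnclosingCircle(np.ascontiguousarray(q[:,:2],dtype=np.float32))
k=(np.hypot(u-333,v-234)<45)&(W[...,2]>.137)&(W[...,2]<.15)
c,r=mec(W[k]);print('knob',c,r)
g=p[...,1];m=(g-p[...,0]>40)&(g-p[...,2]>25)&(abs(W[...,2]-.04)<.008)&(np.hypot(u-135,v-208)<90)
print('ring',mec(W[m]))
c=np.array(c)
if np.linalg.norm(c-S)>.006: raise SystemExit('disagree')
t=(c+S)/2
print(t,move_l([*t,.16],feed=.15),move_l([*t,.112],feed=.06,max_force=6));o=observe();print(o['eef_pos'],o['ft_force'])
if o['eef_pos'][2]<.116:
    gripper_to(.024,25);o=observe();print(o['time_s'],o['opening'],o['ft_force'],o['eef_pos'])
E
```

```text
knob (0.6186769008636475, -0.2083134800195694) 0.013987695798277855
ring ((0.5879119038581848, -0.02521674893796444), 0.06843811273574829)
[ 0.61843845 -0.20735674] False False
[ 0.61876988 -0.2075142   0.11242917] [-0.04576492  0.2459661  -0.73716241]
6.3167 0.02714710195066661 [ 0.63826294 -0.67681562  1.04483876] [ 0.61861288 -0.20767216  0.11230049]
```

Both views agree to within 2 mm, and the fingers stopped at 27 mm on the 28 mm knob. Now the slide, level and slow.

```bash
python3 - <<'E'
from h import *
z=observe()['eef_pos'][2]
print(move_l([*(S+(G-S)*.15),z],feed=.05,max_force=25));o=observe();print(o['time_s'],o['eef_pos'],o['ft_force'],o['torque'],o['opening'])
print(move_l([*G,z],feed=.06,max_force=25));o=observe();print(o['time_s'],o['eef_pos'],o['ft_force'],o['opening'])
snap('scene','s2');snap('top','t2')
a=np.vstack([cv2.resize(cv2.imread('pics/s2.png')[150:320,160:440],(560,340)),cv2.resize(cv2.imread('pics/t2.png')[150:280,240:455],(560,260))]);cv2.imwrite('pics/m2.png',a)
E
```

```text
False
7.0333 [ 0.61352448 -0.17789351  0.11220524] [-0.12470744  3.48988181  2.63091111] [0.56652732 0.03279759 0.02785549] 0.02747383889965488
False
9.7833 [ 0.58813775 -0.02560707  0.11230151] [ 0.63453393 -3.56036084  1.64921496] 0.027018434467069686
```

View pics/m2.png

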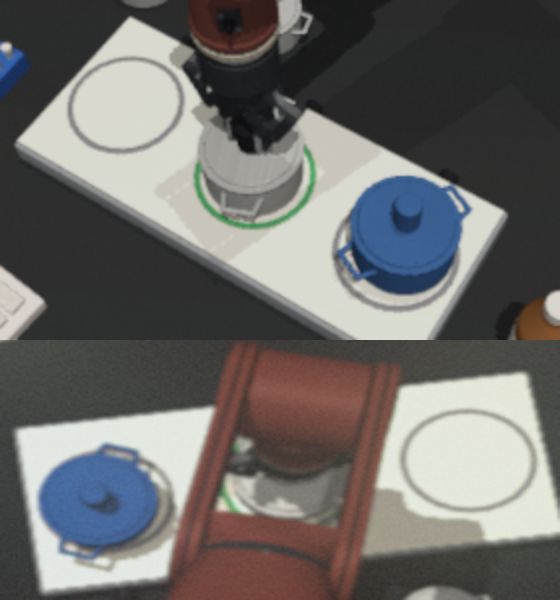

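The pot sits upright inside the green ring, at about (250,165) in the upper panel, and the blue pot has not moved. Next I release, lift away and measure.

```bash
python3 - <<'E'
from h import *
gripper_to(.07);hold(.3);move_l([*G,.30],feed=.12)
o=observe();movep([.40,-.25,.32],o['tcp_rot']);hold(.3)
snap('top','t3');o=observe();print(o['time_s'],o['eef_pos'],o['opening'])
W=world(load('t3'));v,u=np.mgrid[:480,:640]
for c,z in(((350,220),.125),((278,230),.125),((209,231),.12)):
    k=(np.hypot(u-c[0],v-c[1])<40 if z==.125 else np.hypot(u-c[0],v-c[1])<20)&(W[...,2]>z)&(W[...,2]<.16);print(c,k.sum(),cv2.minEnclosingCircle(np.ascontiguousarray(W[k][:,:2],dtype=np.float32)),W[k][:,2].mean())
cv2.imwrite('pics/m3.png',cv2.resize(cv2.imread('pics/t3.png')[150:290,180:460],None,fx=2.5,fy=2.5))
E
```

```text
13.8583 [ 0.40042779 -0.2495416   0.31984097] 0.07027291388586661
(350, 220) 114 ((0.5883075594902039, -0.025830689817667007), 0.014143457636237144) 0.13931840884659835
(278, 230) 113 ((0.5514394044876099, 0.15550543367862701), 0.01391281932592392) 0.13892860606094554
(209, 231) 131 ((0.5410779714584351, 0.32747361063957214), 0.014943697489798069) 0.13824648249780108
```

View pics/m3.png

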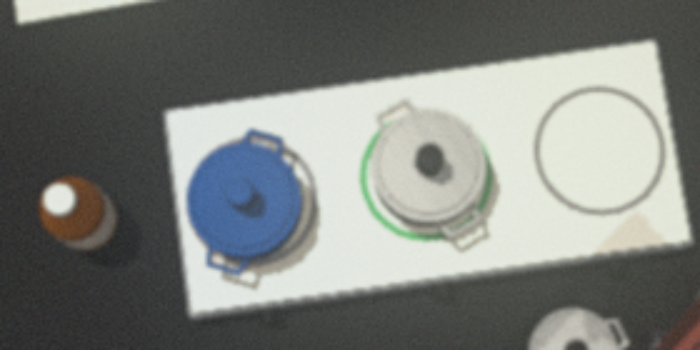

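The steel pot, with its knob at (430,160), stands upright in the green ring; the visible offset is only parallax. Nothing else moved.

```bash
python3 -c "
from plant import *
job_done()"
```

```text
the job is handed in; nothing more can be done
```

The large steel pot now stands upright and released in the green ring, and I handed the job in at about 14 s of the 32 s allowed. I gripped it by its knob at 25 N and slid it level across the plate, with about 3.5 N of sideways force. The tool height stayed within about 0.1 mm at the points I read.

- **Steel pot:** the last top-camera check put it about 0.4 mm from the ring centre. Its knob height was the same as before the move, so it is neither lifted nor tipped.
- **Blue pot and bottle:** both are within 0.4 mm of where they started.
- **Arm:** the gripper was clear of everything at hand-in.

No checks disagreed: the top and wrist cameras matched to within about 2 mm. One measuring script stopped on an array error before any motion; I fixed it and carried on.

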